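# Stow the last change plate and square the pile

### The arm

A 7-joint arm with a two-finger parallel gripper is mounted at the origin on a cart in front of the work surface, level with it; the furniture and walls round the work are solid. World frame = base frame: x ahead of the robot, y to its left, z up, the work surface at z = 0. Lengths are in m, angles in rad, forces in N, time in s.
With the tool pointing down it reaches from about 0.35 to 0.9 m from the base axis. Payload 19.9 kg.
Tool frame: the origin (TCP) lies between the finger pads; the fingertips stand 19 mm ahead of it and the grasp point (between the pads) is the TCP; z points along the fingers, y is the direction in which the jaws open and shut (so a half turn about z gives the same grasp; the last joint's range is limited). The gripper opens to 94 mm and grips with 3 to 60 N. Pads are 16 mm wide; open, the fingers measure 119 mm over their backs; the gripper's body (75 mm by 177 mm) begins 78 mm behind the grasp point.
Start: joints at [1.085, 0.417, -0.01, 1.614, 0.005, 1.111, -0.053], TCP at [0.269, -0.564, 0.224] pointing down, gripper open.
Joint ranges: [-2.81, 2.81], [-0.39, 2.02], [-1.27, 1.25], [0.06, 2.57], [-1.19, 4.33], [0.19, 2], [-2.82, 2.82]. Speed limits (rad/s): [1.89, 1.89, 2.39, 2.39, 3.01, 3.01, 3.01].

### API

Orientations are given as a 3x3 rotation matrix whose columns are the frame's x, y, z axes.
In Python, from rig import robot gives the robot as it stands. Calls block until the motion is done:
- robot.move_ptp(position, orientation): joint-space move of the TCP to a pose.
- robot.move_linear(position, velocity=0.15, frame=None, threshold=None): straight line of the TCP; frame=None keeps the orientation; velocity is the mean speed in m/s. With threshold (N) it stops when the force on the tool has changed by that much, and returns True; else False.
- robot.goto_joints(angles): joint-space move.
- robot.gripper_to(opening): finger opening in m; the grip force is fixed at half the most; returns when the fingers have stopped.
- robot.pause(seconds).
- robot.ik(position, orientation): joint angles nearest the present ones, or None.
- robot.get_state(): the state.
- robot.grab_frame(name): name is "scene" or "top"; returns the picture (420x560x3 uint8, red, green, blue); there is no depth.
- robot.camera_info(name): a dict with "fx", "fy", "cx", "cy" (pixels), "rvec" (rotation vector, rad) and "tvec" (3), from world to camera coordinates, as OpenCV has them. Camera axes: x right, y down, z forward; pixel columns grow to the right and rows downward; lengths in m; the calibration is good to about 2 mm. A picture is of the moment at which its call begins. camera_info takes no time and is no camera call.
A pose or a line that the arm cannot do raises robot.PlanningError and nothing moves.
- robot.sign_off(): hands the job in, once; it reports no verdict.
The state is a dict: "time": time; "qpos": joint angles; "joint_vel": joint speeds; "effort": joint torques, N m; "ee_pos": TCP position; "tool_rot": TCP orientation; "force": force on the tool from outside, world axes, zero at the start; "moment": the same for the moment, N m; "opening": finger opening in m.
Only numpy, scipy, OpenCV 4.12 (cv2) and the standard library are available. Lean on these libraries where they do the work, as an engineer would, in place of code of your own. Each camera call takes 0.05 s, during which the arm holds its last target.

### The job

The tray sealer's change plates are being stowed in the steel rack: push the plate that lies on the rails along under the lips, off their end and onto the untidy pile of three, and square up the pile so that all four plates lie flat on one another, flush against both the end stop and the side stop. Only push the plates, do not lift any of them, and leave everything else on the counter where it is.

Things in the scene. Friction and masses are not known exactly. Their poses are not given: they have to be found in the camera images.
- rack: fixed steel storage rack, 144 x 246 mm. Origin on the counter under the squared pile's centre; +y along the rails to the end stop, +x to the side stop (away from the robot), z up. Base plate 6 mm thick under everything. A plate flush with both stops has its origin at x = 0, y = 0. Numbers below in mm in this frame.
- stop_corner (a point): inner corner of the rack's stacking corner, on its base plate: the end stop's face is at y = +45, the side stop's face at x = +55 (each 52 high above the counter, 8 thick, about as long as the plate's edge). The stacking corner is open towards -x (the robot).
- rail_end (a point): end of the two rails towards the pile, on their centre line (x = -8, y = -69), level with their tops (44.5 above the counter). Rails run from y = -189 to here, open at both ends. Free slot 84 wide between them, open from above down to the base plate. Side walls 116 apart; lips overhang the plate's edges 4 above it, 92 open between the lips, lip tops 64.5 above the counter.
- rail_plate: flat white plastic change plate with a thin dark ring on top, rounded edges, 110 (its x) x 90 (its y) x 12 mm, about 0.13 kg, origin at the centre of its underside, z up; at the start it lies on the rails, under the lips, its 90 mm side along the rails
- plate_bottom: flat white plastic change plate with a thin dark ring on top, rounded edges, 110 (its x) x 90 (its y) x 12 mm, about 0.13 kg, origin at the centre of its underside, z up; bottom plate of the untidy pile of three in the stacking corner (underside 6 mm above the counter)
- plate_middle: flat white plastic change plate with a thin dark ring on top, rounded edges, 110 (its x) x 90 (its y) x 12 mm, about 0.13 kg, origin at the centre of its underside, z up; second plate of the pile (underside at 18 mm)
- plate_upper: flat white plastic change plate with a thin dark ring on top, rounded edges, 110 (its x) x 90 (its y) x 12 mm, about 0.13 kg, origin at the centre of its underside, z up; third plate of the pile (underside at 30 mm)
- ink_pad: blue ink pad with a black base, 56x86x16 mm; bystander, origin at the centre of its underside
- marker: grey marker pen, 14x134x15 mm, lying; bystander, origin at the centre of its underside
- brush: flat brush with a wooden handle, 30x167x13 mm, lying; bystander, origin at the centre of its underside
- carton: small brown carton, 66x48x50 mm; bystander, origin at the centre of its underside
- tape_roll: roll of brown tape lying flat, diameter 101, 48 mm high; bystander, origin at the centre of its underside
- weight: brass calibration weight with a knob, diameter 29, 48 mm high; bystander, origin at the centre of its underside
- cup: clear food cup of brown paste, diameter 107, 43 mm high; bystander, origin at the centre of its underside

How it is judged:
By the outcome, as a careful person would: the job done as asked, in the order asked, and still so for the second after the job is handed in, with the robot touching nothing.
It also fails if it takes over 69 s, if anything falls off the work surface, if the arm or the gripper's body presses on something with over 40 N, if the wrist force passes 120 N, or if a joint passes its speed limit or range.

## Working session

There is one attempt and no reset: what is moved stays moved. The work goes in short steps, each a Python script; the robot and the scene stay as the last script left them, time stands still between calls to the robot, and variables do not carry over. Pictures are saved under pics/ and viewed, and the job is handed in when it is done.

```bash
mkdir -p pics; ls; python3 - <<'E'
from rig import robot
import cv2
for n in("scene","top"):
    f=robot.grab_frame(n); cv2.imwrite(f"pics/{n}0.png",f[:,:,::-1]); print(robot.camera_info(n))
s=robot.get_state();print(s)
E
```

```text
pics
{'fx': 485.5808348909431, 'fy': 485.5808348909431, 'cx': 276.3242504356394, 'cy': 213.5389853740415, 'rvec': array([ 1.35441176, -2.12614095,  0.97278638]), 'tvec': array([0.24032021, 0.3542105 , 0.62034849])}
{'fx': 481.7039795988227, 'fy': 481.7039795988227, 'cx': 275.5188692442617, 'cy': 213.20037468150377, 'rvec': array([ 2.21848525, -2.176847  ,  0.03447243]), 'tvec': array([-0.00224122,  0.535766  ,  1.24939798])}
{'time': 0.1, 'qpos': array([ 1.08451688,  0.41790349, -0.01029953,  1.61408069,  0.00471793,
        1.11073652, -0.05300431]), 'joint_vel': array([-0.00013566, -0.00181013,  0.00065072, -0.00051578,  0.00039554,
       -0.00125369,  0.00062546]), 'effort': array([ 1.05316780e-03, -8.52584052e+01,  6.39951490e-01, -4.26692677e+01,
       -4.89101408e-02,  1.63690938e-02, -6.31728449e-05]), 'ee_pos': array([ 0.26876135, -0.563914  ,  0.2239086 ]), 'tool_rot': array([[ 9.02701964e-01,  4.30266015e-01, -5.66798910e-04],
       [ 4.30266376e-01, -9.02701471e-01,  9.48502758e-04],
       [-1.03541709e-04, -1.10008981e-03, -9.99999390e-01]]), 'force': array([ 0.5722742 , -0.59337487,  0.13817801]), 'moment': array([ 0.0079511 ,  0.03426223, -0.01413357]), 'opening': 0.0942601033242402}
```

View pics/scene0.png

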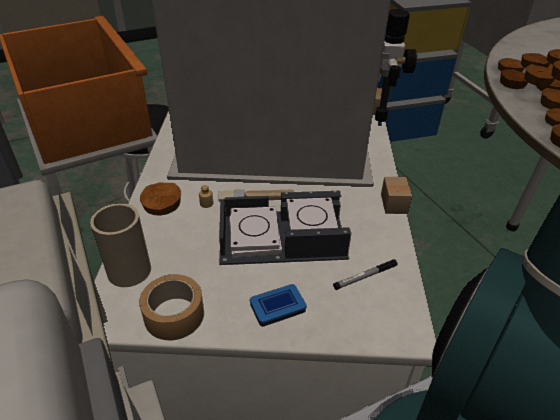

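View pics/top0.png

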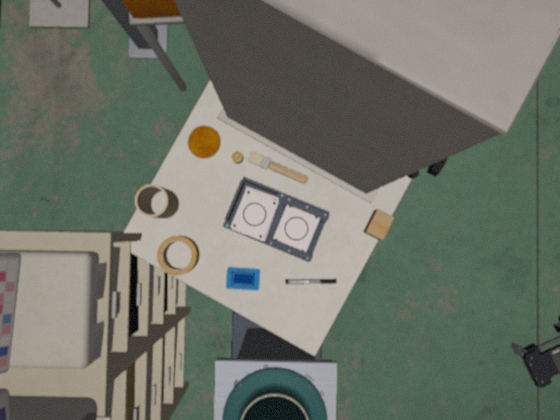

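```bash
python3 - <<'E'
import cv2
a=cv2.imread('pics/scene0.png')[180:275,205:365]; cv2.imwrite('pics/s0c.png',cv2.resize(a,None,fx=5,fy=5,interpolation=cv2.INTER_CUBIC))
a=cv2.imread('pics/top0.png')[170:270,215:335]; cv2.imwrite('pics/t0c.png',cv2.resize(a,None,fx=6,fy=6,interpolation=cv2.INTER_CUBIC))
E
```

```text
(no output)
```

View pics/s0c.png

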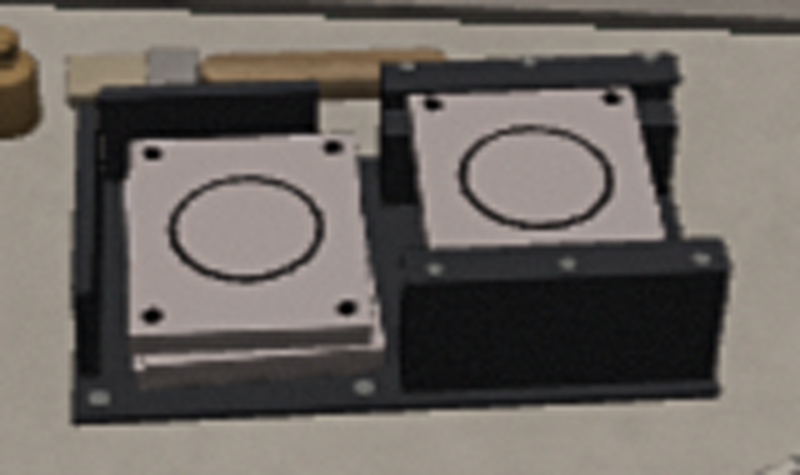

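View pics/t0c.png

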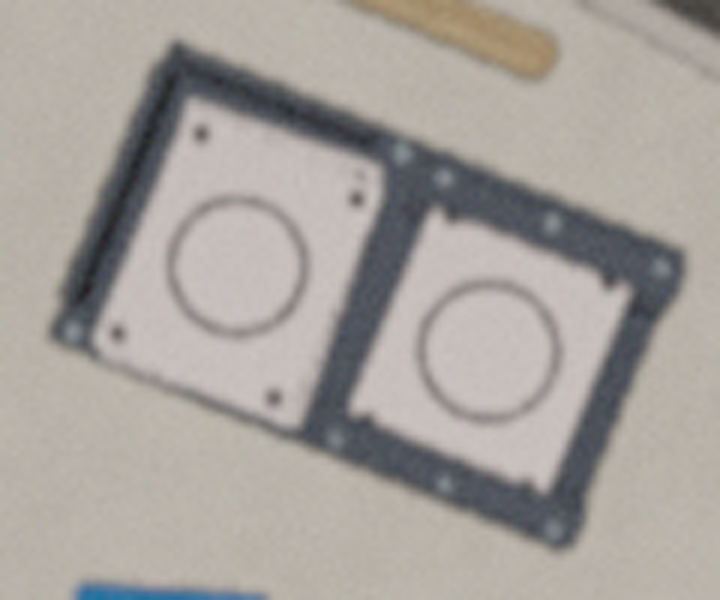

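```bash
cat > h.py <<'E'
import numpy as np, cv2
from scipy.optimize import least_squares, minimize
import pickle,os
def cams():
    if not os.path.exists('cam.pkl'):
        from rig import robot
        pickle.dump({n:robot.camera_info(n) for n in("scene","top")},open('cam.pkl','wb'))
    return pickle.load(open('cam.pkl','rb'))
C=cams()
def proj(n,P):
    c=C[n]; K=np.array([[c['fx'],0,c['cx']],[0,c['fy'],c['cy']],[0,0,1]])
    return cv2.projectPoints(np.asarray(P,float).reshape(-1,1,3),c['rvec'],c['tvec'],K,None)[0].reshape(-1,2)
def unproj(n,uv,z):
    c=C[n]; R=cv2.Rodrigues(c['rvec'])[0]; o=-R.T@c['tvec']
    uv=np.atleast_2d(uv); d=np.c_[(uv[:,0]-c['cx'])/c['fx'],(uv[:,1]-c['cy'])/c['fy'],np.ones(len(uv))]@R
    return o+d*((z-o[2])/d[:,2])[:,None]
def T(p,P): # rack mm-> world m
    P=np.asarray(P,float).reshape(-1,3)/1000; c,s=np.cos(p[2]),np.sin(p[2])
    return np.c_[p[0]+c*P[:,0]-s*P[:,1],p[1]+s*P[:,0]+c*P[:,1],P[:,2]]
def box(x0,x1,y0,y1,z0,z1): return [(x,y,z) for x in(x0,x1) for y in(y0,y1) for z in(z0,z1)]
BOXES=[box(-80,64,-193,53,0,6),box(-55,55,45,53,6,52),box(55,63,-45,53,6,52),
 box(-80,-66,-189,-69,0,64.5),box(50,64,-189,-69,0,64.5)]
def load(name): return cv2.imread(f'pics/{name}.png')
E
python3 - <<'E'
from h import *
import cv2
from scipy.ndimage import binary_fill_holes
# rough from top hand points
f=lambda U,s,o:((np.array(U)+.5)/s-.5+np.array(o))
A=unproj('top',f((55,333),6,(215,170)),.006)[0]; 
B=unproj('scene',f((73,422),5,(205,180)),.003)[0]; D=unproj('scene',f((718,395),5,(205,180)),.003)[0]
print(A,B,D)
v=(B-D)[:2]; L=np.linalg.norm(v); print('len',L); yaw=np.arctan2(v[1],v[0])-np.pi/2
c,s=np.cos(yaw),np.sin(yaw)
p0=np.array([*(B[:2]-np.array([c*-.08-s*.053,s*-.08+c*.053])),yaw]);print(p0)
S=4
masks={}
for n,r in(('scene',(205,180,160,95)),('top',(215,170,120,100))):
    im=load(n+'0'); x,y,w,h=r; cr=cv2.resize(im[y:y+h,x:x+w],None,fx=S,fy=S,interpolation=cv2.INTER_LINEAR)
    g=cr.max(2); m=(g<105).astype(np.uint8)
    nb,l,st,_=cv2.connectedComponentsWithStats(m); k=1+np.argmax(st[1:,4]); m=binary_fill_holes(l==k)
    masks[n]=(m,np.array([x,y])); cv2.imwrite(f'pics/m_{n}.png',m*255)
def sil(n,p):
    m,o=masks[n]; out=np.zeros(m.shape,np.uint8)
    for b in BOXES:
        q=(proj(n,T(p,b))-o+.5)*S-.5
        cv2.fillConvexPoly(out,np.round(cv2.convexHull(q.astype(np.float32))*16).astype(np.int32),1,shift=4)
    return out>0
def cost(p,ns=('scene','top')): return sum((sil(n,p)^masks[n][0]).sum() for n in ns)/S/S
for ns in (('scene',),('top',),('scene','top')):
    best=minimize(lambda d:cost(p0+d*[.01,.01,.05],ns),np.zeros(3),method='Nelder-Mead',options=dict(initial_simplex=np.array([[0,0,0],[1,0,0],[0,1,0],[0,0,1]])))
    p=p0+best.x*[.01,.01,.05]; print(ns,p,np.degrees(p[2]),best.fun)
np.save('rack.npy',p)
for n in masks:
    im=load(n+'0');x,y=masks[n][1]; h,w=np.array(masks[n][0].shape)//S;K=5
    cr=cv2.resize(im[y:y+h,x:x+w],None,fx=K,fy=K,interpolation=cv2.INTER_CUBIC)
    for b in BOXES:
        q=(proj(n,T(p,b))-[x,y]+.5)*K-.5
        for i in range(8):
            for j in(1,2,4):
                if not i&j: cv2.line(cr,tuple(int(t) for t in q[i]),tuple(int(t) for t in q[i|j]),(0,255,0),1)
    cv2.imwrite(f'pics/ov_{n}.png',cr)
E
```

```text
[0.50213002 0.14319792 0.006     ] [0.4988432  0.14872998 0.003     ] [ 0.40953245 -0.07815575  0.003     ]
len 0.24383097037264265
[ 0.55387062  0.07011074 -0.37500955]
('scene',) [ 0.55445737  0.06867256 -0.37751005] -21.629732492162955 630.125
('top',) [ 0.55464219  0.06858819 -0.38974295] -22.33062627941317 2424.0
('scene', 'top') [ 0.5543472   0.06870865 -0.37690299] -21.59495087221879 3055.1875[ WARN:0@0.349] global loadsave.cpp:1063 imwrite_ Unsupported depth image for selected encoder is fallbacked to CV_8U.
```

```bash
python3 -c "
import cv2,numpy as np
a=cv2.imread('pics/ov_scene.png');b=cv2.imread('pics/ov_top.png');
cv2.imwrite('pics/ov1.png',a);print(a.shape,b.shape)
m=cv2.imread('pics/m_top.png');print(m.mean())
m=cv2.imread('pics/m_scene.png');print(m.mean())"
```

```text
(475, 800, 3) (500, 600, 3)
64.096640625
144.40213815789474
```

View pics/ov_scene.png

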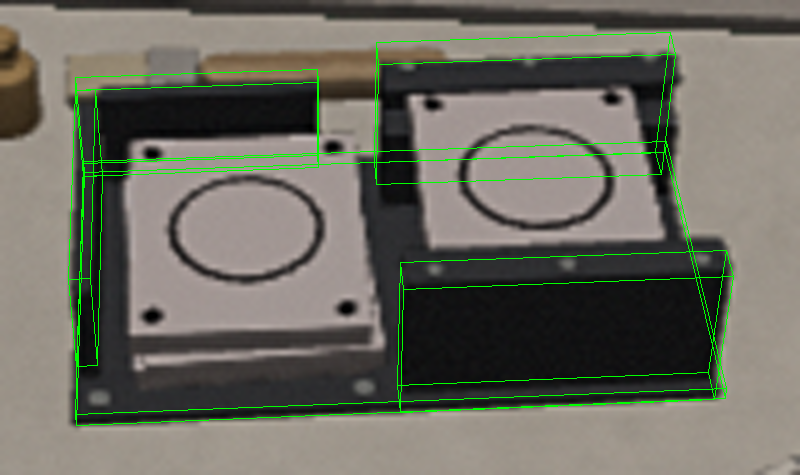

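View pics/ov_top.png

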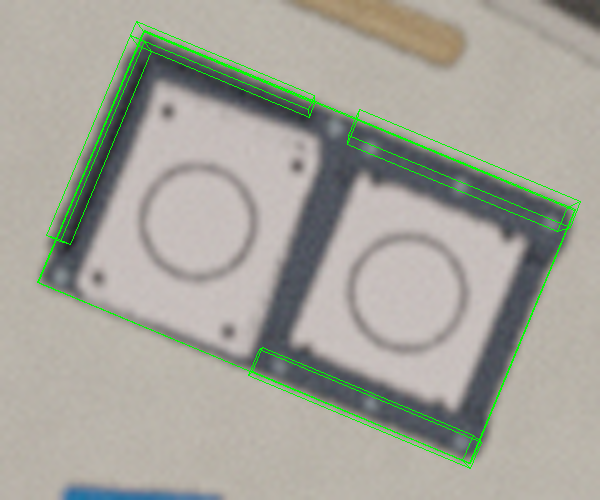

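View pics/m_top.png

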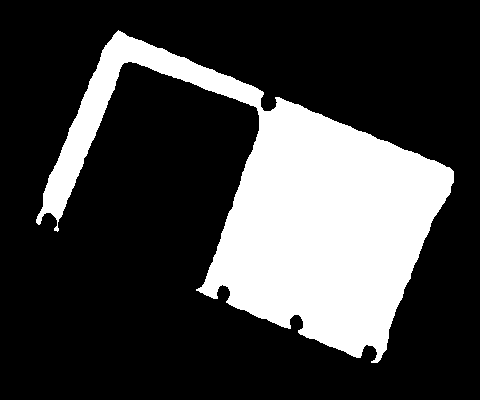

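View pics/m_scene.png

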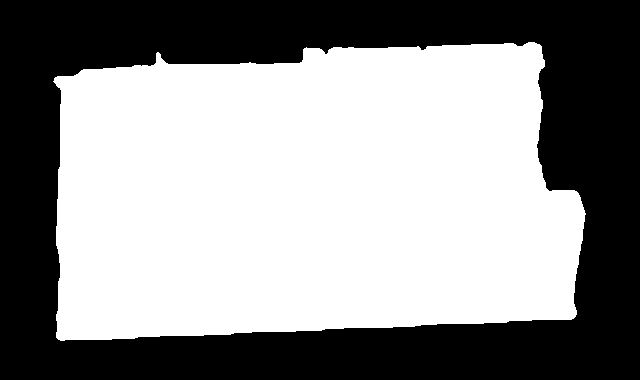

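```bash
cat > fit.py <<'E'
from h import *
S=4
def boxes(w,b,o):
    return [box(b-144,b,-193,53,0,6),box(-55,55,45,53,6,52),box(55,63,-45,53,6,52),
     box(-66-w,-66,-189,-69,6,64.5),box(50,50+w,-189,-69,6,64.5)]
masks={}
for n,r in(('scene',(205,180,160,95)),('top',(215,170,120,100))):
    im=load(n+'0'); x,y,w,h=r; cr=cv2.resize(im[y:y+h,x:x+w],None,fx=S,fy=S,interpolation=cv2.INTER_LINEAR)
    g=cr.max(2); m=(g<(120 if n=='scene' else 133)).astype(np.uint8)
    nb,l,st,_=cv2.connectedComponentsWithStats(m); k=1+np.argmax(st[1:,4]); m=(l==k).astype(np.uint8)
    q=cv2.findContours(m,cv2.RETR_EXTERNAL,cv2.CHAIN_APPROX_NONE)[0]; q=max(q,key=len)
    if n=='top': q=cv2.convexHull(q)
    m=cv2.drawContours(np.zeros_like(m),[q],-1,1,-1)
    masks[n]=(m>0,np.array([x,y])); cv2.imwrite(f'pics/m2_{n}.png',m*255)
def sil(n,v):
    m,o=masks[n]; out=np.zeros(m.shape,np.uint8); A=[]
    for b in boxes(v[3]*10,63+v[4]*10,0):
        q=(proj(n,T(v[:3],b))-o+.5)*S-.5
        A.append(cv2.convexHull(q.astype(np.float32)))
    if n=='top': A=[cv2.convexHull(np.vstack(A))]
    for q in A: cv2.fillConvexPoly(out,np.round(q*16).astype(np.int32),1,shift=4)
    return out>0
def cost(v,ns): return sum((sil(n,v)^masks[n][0]).sum() for n in ns)/S/S
p0=np.array([.5543,.0687,-.385,.6,0.]); sc=np.array([.006,.006,.03,.3,.3])
for ns in (('scene',),('top',),('scene','top')):
    best=minimize(lambda d:cost(p0+d*sc,ns),np.zeros(5),method='Nelder-Mead',options=dict(initial_simplex=np.vstack([np.zeros(5),np.eye(5)]),maxiter=1500))
    p=p0+best.x*sc; print(ns,p.round(4),best.fun)
np.save('rack.npy',p)
for n in masks:
    im=load(n+'0');x,y=masks[n][1]; h,w=np.array(masks[n][0].shape)//S;K=5
    cr=cv2.resize(im[y:y+h,x:x+w],None,fx=K,fy=K,interpolation=cv2.INTER_CUBIC)
    for b in boxes(p[3]*10,63+p[4]*10,0)+[box(-54,38,-189,-69,64.5,64.5)]:
        q=(proj(n,T(p,b))-[x,y]+.5)*K-.5
        for i in range(8):
            for j in(1,2,4):
                if not i&j: cv2.line(cr,tuple(int(t) for t in q[i]),tuple(int(t) for t in q[i|j]),(0,255,0),1)
    cv2.imwrite(f'pics/ov2_{n}.png',cr)
E
python3 fit.py
```

```text
('scene',) [ 0.5513  0.0695 -0.3744  0.4332  0.3936] 342.875
('top',) [ 0.5492  0.0695 -0.3737  0.535   0.6087] 90.9375
('scene', 'top') [ 0.5515  0.0689 -0.3765  0.4114  0.3686] 454.9375
```

```bash
python3 -c "
import cv2,numpy as np
a=cv2.imread('pics/ov2_scene.png');b=cv2.imread('pics/m2_scene.png');b2=cv2.imread('pics/m2_top.png')
c=np.zeros((380,1120,3),np.uint8);c[:,:640]=b;c[:,640:]=b2[:380];cv2.imwrite('pics/mm.png',cv2.resize(c,(800,271)))"
```

```text
(no output)
```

View pics/ov2_scene.png

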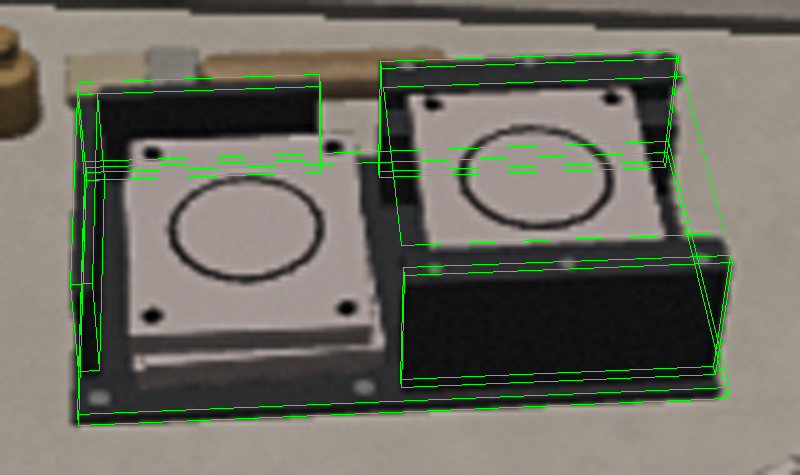

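View pics/ov2_top.png

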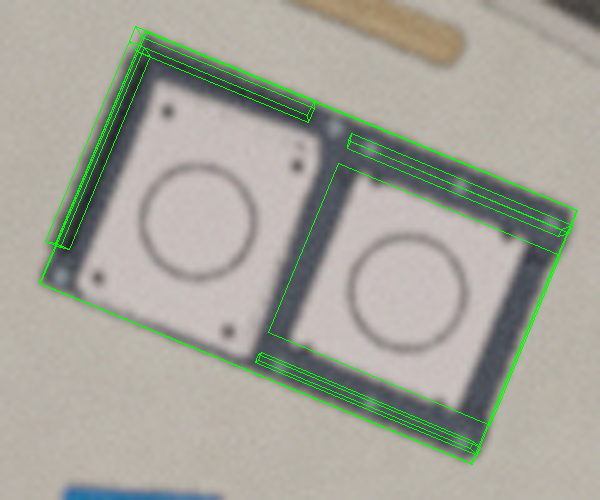

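View pics/mm.png

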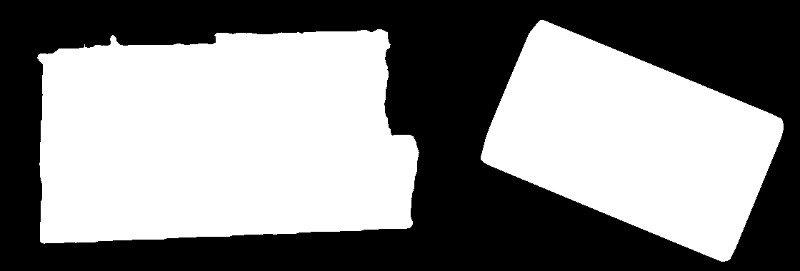

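```bash
python3 - <<'E'
import cv2
im=cv2.imread('pics/scene0.png')
def z(n,x,y,w,h,k):
    a=im[y:y+h,x:x+w]; a=cv2.convertScaleAbs(a,alpha=1.5,beta=20); a=cv2.resize(a,None,fx=k,fy=k,interpolation=cv2.INTER_CUBIC)
    for i in range(0,w,10): cv2.line(a,(i*k+k//2,0),(i*k+k//2,6),(0,0,255),1); cv2.putText(a,str(x+i),(i*k,18),0,.4,(0,0,255))
    for i in range(0,h,10): cv2.line(a,(0,i*k+k//2),(6,i*k+k//2),(0,0,255),1); cv2.putText(a,str(y+i),(8,i*k+k//2+4),0,.4,(0,0,255))
    cv2.imwrite(f'pics/{n}.png',a)
z('zs1',215,188,70,80,8*1 if 0 else 7)
z('zs2',278,186,76,80,7)
im=cv2.imread('pics/top0.png'); z('zt',218,172,115,92,6)
E
```

```text
(no output)
```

View pics/zs1.png

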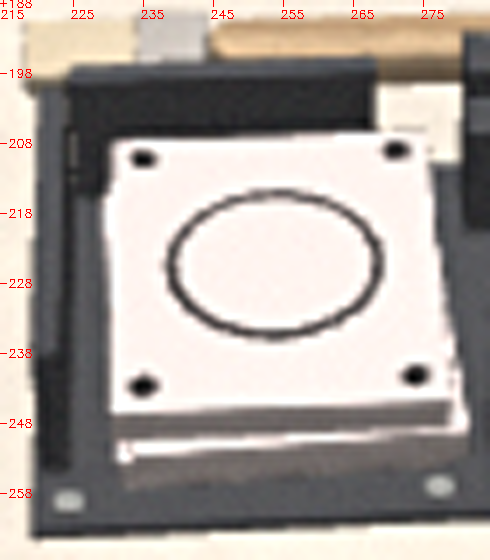

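View pics/zs2.png

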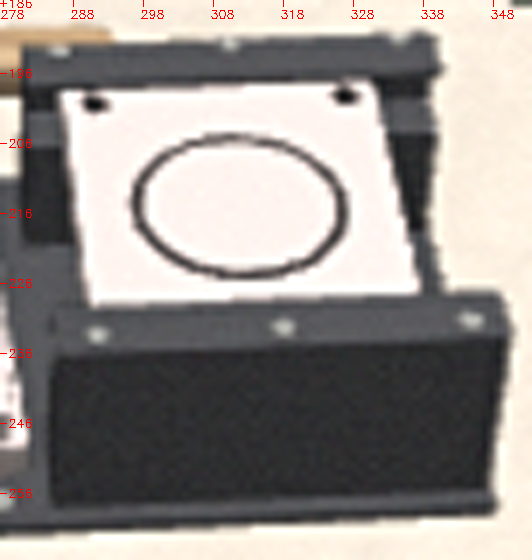

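View pics/zt.png

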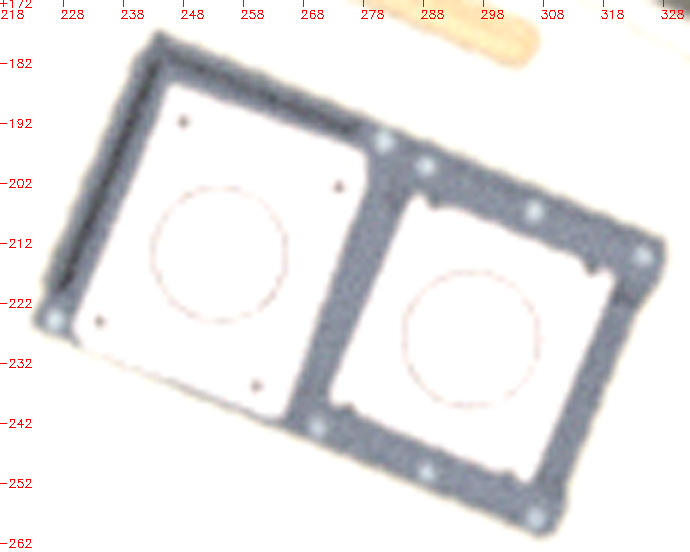

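```bash
cat > kp.py <<'E'
from h import *
def z1(U,V): return ('scene',215+(U-3)/7,188+(V-3)/7)
def z2(U,V): return ('scene',278+(U-3)/7,186+(V-3)/7)
def zt(U,V): return ('top',218+(U-2.5)/6,172+(V-2.5)/6)
N=None
def kps(w,b,xe,ys):
    return [(z1(32,535),(b-144,53,0)),(z1(67,468),(-xe,45,6)),(z1(41,465),(-xe,53,6)),(z1(40,353),(-xe,53,52)),(z1(67,352),(-xe,45,52)),
 (z1(72,82),(55,45,52)),(z1(375,70),(55,-ys,52)),(z1(375,58),(63,-ys,52)),
 (z2(52,307),(-54,-69,64.5)),(z2(505,293),(-54,-189,64.5)),(z2(50,355),(-66-w,-69,64.5)),(z2(508,337),(-66-w,-189,64.5)),
 (z2(50,505),(-66-w,-69,6)),(z2(492,493),(-66-w,-189,6)),(z2(495,515),(b-144,-193,0)),
 (z2(24,47),(50+w,-69,64.5)),(z2(437,35),(50+w,-189,64.5)),(z2(24,82),(38,-69,64.5)),(z2(440,70),(38,-189,64.5)),
 (zt(158,33),(63,53,52)),(zt(45,290),(-xe,53,52)),(zt(33,322),(b-144,53,6)),(zt(545,535),(-66-w,-189,64.5)),(zt(663,240),(50+w,-189,64.5)),
 (zt(412,195),(38,N,64.5)),(zt(610,272),(38,N,64.5)),(zt(333,408),(-54,N,64.5)),(zt(530,480),(-54,N,64.5))]
def res(v,raw=False):
    p=v[:3]; sh={'scene':v[7:9],'top':v[9:11]}; out=[]
    for (n,u,vv),P in kps(v[3]*1000,v[4]*1000,v[5]*1000,v[6]*1000):
        if P[1] is None:
            a,b=proj(n,T(p,[(P[0],-189,P[2]),(P[0],-69,P[2])]))+sh[n]; d=(b-a)/np.linalg.norm(b-a)
            out.append([(np.array([u,vv])-a)@[-d[1],d[0]],0])
        else: out.append(proj(n,T(p,P))[0]+sh[n]-[u,vv])
    if raw: return np.array(out)
    return np.r_[np.ravel(out),v[7:11]/1.0]
r=least_squares(res,[.5515,.0689,-.377,.006,.063,.055,.045,0,0,0,0],x_scale=[.01,.01,.05,.005,.005,.005,.005,1,1,1,1],loss='soft_l1',f_scale=.7)
print(r.x.round(4)); print(res(r.x,True).round(1).tolist()); print('sd',np.sqrt(np.diag(np.linalg.inv(r.jac.T@r.jac))).round(4)*.6)
np.save('fit.npy',r.x)
E
python3 kp.py
```

```text
[ 0.5511  0.0692 -0.3772  0.0054  0.07    0.0562  0.0441 -0.0914  0.6062
  0.1951  0.0249]
[[1.0, 0.1], [0.3, 0.5], [-0.2, 1.1], [-1.8, -0.4], [-1.3, -0.4], [-0.9, -0.2], [0.1, 0.1], [-0.1, -0.7], [-0.3, -0.0], [-0.3, -0.4], [0.8, -0.3], [0.9, -0.2], [0.1, 0.6], [-0.2, -0.2], [1.4, -0.2], [-0.4, 0.0], [-0.2, -0.2], [0.2, 0.5], [0.8, 0.2], [-2.0, -1.9], [-1.5, -1.5], [-0.1, -0.1], [1.6, 0.6], [1.4, 2.9], [-0.1, 0.0], [0.8, 0.0], [-1.2, 0.0], [0.5, 0.0]]
sd [0.00144 0.0012  0.00426 0.00078 0.00114 0.00138 0.00102 0.53448 0.49686
 0.48738 0.49518]
```

```bash
sed -i 's/(zt(158,33),(63,53,52)),(zt(45,290),(-xe,53,52)),/(zt(158,33),(b,53,6)),/; s/(zt(545,535),(-66-w,-189,64.5)),(zt(663,240),(50+w,-189,64.5)),/(zt(547,537),(b-144,-193,6)),(zt(665,240),(b,-193,6)),/' kp.py; python3 kp.py
```

```text
[ 0.5512  0.0695 -0.3788  0.0053  0.0693  0.0559  0.044   0.0774  0.5065
 -0.0925 -0.0163]
[[1.0, 0.3], [0.2, 0.3], [-0.3, 0.9], [-1.8, -0.6], [-1.3, -0.6], [-0.9, -0.2], [0.1, 0.1], [-0.1, -0.7], [-0.3, -0.0], [-0.4, -0.3], [0.7, -0.4], [0.9, -0.2], [0.0, 0.6], [-0.2, -0.2], [1.4, 0.1], [-0.4, 0.0], [-0.1, -0.1], [0.2, 0.5], [0.9, 0.2], [-0.1, -2.1], [-0.6, 0.1], [0.2, 0.7], [1.7, -0.5], [0.1, 0.0], [1.0, 0.0], [-1.0, 0.0], [0.7, 0.0]]
sd [0.00144 0.00114 0.00372 0.00078 0.00102 0.00138 0.00102 0.51876 0.4851
 0.44886 0.48354]
```

```bash
cat > meas.py <<'E'
from h import *
from kp import z1,z2,zt
f=np.load('fit.npy'); p=f[:3]; sh={'scene':f[7:9],'top':f[9:11]}
def rk(n,u,v,z):
    w=unproj(n,np.array([u,v])-sh[n],z/1000)[0]; d=w[:2]-p[:2]; c,s=np.cos(p[2]),np.sin(p[2])
    return np.array([c*d[0]+s*d[1],-s*d[0]+c*d[1]])*1000
if __name__=='__main__':
    print('rail ring',rk(*z2(241,206),56.5).round(1),rk(*zt(472,338),56.5).round(1))
    print('rail front edge/back corner scene',rk(*z2(62,92),56.5).round(1),rk(*z2(92,305),56.5).round(1),rk(*z2(378,85),56.5).round(1),rk(*z2(422,290),56.5).round(1))
    print('up ring',rk(*z1(275,264),42).round(1),rk(*zt(220,254),42).round(1))
    print('upper dots',[rk(*z1(*q),42).round(1).tolist() for q in((143,159),(396,150),(143,386),(415,375))])
    print('upper corners',[rk(*z1(*q),42).round(1).tolist() for q in((113,140),(412,132),(110,412),(450,402))])
    print('mid? corners',[rk(*z1(*q),30).round(1).tolist() for q in((118,442),(467,430))],[rk(*z1(*q),18).round(1).tolist() for q in((125,487),(465,450))])
    for nm,n,u,v in [('panel L','scene',170,178),('panel R','scene',372,183),('tube base','scene',128,283),('tape','scene',172,334),('ink','scene',252,318),('marker end','scene',336,287),('marker','scene',397,263),('brush','scene',220,198)]:
        print(nm,unproj(n,(u,v),0)[0].round(3),rk(n,u,v,0).round(0))
E
sed -i 's/^r=least/if __name__=="__main__":\n  r=least/; s/^print(r.x/  print(r.x/; s/^np.save/  np.save/' kp.py; python3 meas.py
```

```text
rail ring [  -7.6 -125.4] [  -7.  -126.7]
rail front edge/back corner scene [ 44.2 -80. ] [-45.3 -81.1] [  42.8 -170.8] [ -44.1 -169.9]
up ring [-15.3 -12.9] [-15.3 -14.6]
upper dots [[30.8, 23.3], [31.1, -48.7], [-61.1, 23.1], [-60.8, -48.8]]
upper corners [[39.6, 31.9], [38.8, -53.7], [-70.4, 31.7], [-71.4, -57.4]]
mid? corners [[-69.6, 30.3], [-70.1, -62.2]] [[-74.6, 29.0], [-65.7, -62.1]]
panel L [0.801 0.158 0.   ] [201. 174.]
panel R [ 0.592 -0.254 -0.   ] [ 159. -286.]
tube base [0.527 0.313 0.   ] [-112.  218.]
tape [0.387 0.272 0.   ] [-226.  128.]
ink [0.362 0.141 0.   ] [-201.   -4.]
marker end [ 0.361 -0.023  0.   ] [-141. -156.]
marker [ 0.363 -0.158  0.   ] [ -89. -281.]
brush [0.685 0.079 0.   ] [123.  58.]
```

```bash
cat > rb.py <<'E'
from rig import robot
import numpy as np, cv2
from h import T
p=np.load('fit.npy')[:3]
c,s=np.cos(p[2]),np.sin(p[2]); ex=np.array([c,s,0]); ey=np.array([-s,c,0]); ez=np.array([0,0,1.])
RY=np.column_stack([ey,ex,-ez]); RYb=np.column_stack([-ey,-ex,-ez])
RX=np.column_stack([ex,-ey,-ez]); RXb=np.column_stack([-ex,ey,-ez])
def W(x,y,tip): return T(p,[(x,y,tip+19)])[0]   # mm, tip height
def back(w): d=(np.asarray(w)-[p[0],p[1],0])*1000; return np.array([d@ex,d@ey,d[2]-19])
def st(tag=''):
    q=robot.get_state(); f=q['force']; print(tag,'t%.2f'%q['time'],'tip',back(q['ee_pos']).round(1),'Fxyz',np.round([f@ex,f@ey,f[2]],1),'op %.3f'%q['opening']); return q
def pic(n,name,crop=None,k=5):
    f=robot.grab_frame(n)[:,:,::-1]; cv2.imwrite(f'pics/{name}.png',f)
    x,y,w,h=crop or ((205,175,160,100) if n=='scene' else (215,170,120,100))
    cv2.imwrite(f'pics/{name}c.png',cv2.resize(f[y:y+h,x:x+w],None,fx=k,fy=k,interpolation=cv2.INTER_CUBIC))
E
python3 - <<'E'
from rb import *
for nm,R in(('RY',RY),('RYb',RYb)):
    for P in(W(-8,-205,120),W(-8,-205,46),W(-8,-50,46),W(-8,-50,9)): 
        q=robot.ik(P,R); print(nm,None if q is None else q.round(2))
for nm,R in(('RX',RX),('RXb',RXb)):
    for P in(W(-100,0,80),W(-100,0,9),W(-63,0,9)): 
        q=robot.ik(P,R); print(nm,None if q is None else q.round(2))
E
```

```text
RY [ 0.56  0.3  -0.44  2.03  0.17  0.84 -0.35]
RY [ 0.53  0.43 -0.41  2.07  0.26  0.69 -0.43]
RY [ 0.31  0.51 -0.51  1.97  0.36  0.75 -0.79]
RY [ 0.27  0.57 -0.46  1.98  0.39  0.68 -0.82]
RYb [ 1.07  0.49 -1.08  2.01  0.53  0.95  2.47]
RYb [ 1.04  0.67 -1.09  2.06  0.78  0.9   2.27]
RYb [ 0.71  0.75 -1.09  1.96  0.82  0.97  1.98]
RYb [ 0.71  0.84 -1.09  1.97  0.94  0.96  1.9 ]
RX [ 0.15  0.36 -0.51  2.08  0.26  0.76 -2.48]
RX [ 0.01  0.48 -0.36  2.12  0.29  0.59 -2.51]
RX [ 0.02  0.51 -0.32  2.05  0.27  0.62 -2.43]
RXb [ 0.48  0.48 -0.94  2.07  0.53  0.84  0.43]
RXb [ 0.27  0.55 -0.68  2.11  0.56  0.66  0.41]
RXb [ 0.28  0.58 -0.65  2.04  0.54  0.7   0.48]
```

Use RY and RXb. Start the push.

```bash
python3 - <<'E'
from rb import *
robot.gripper_to(0.036)
robot.move_ptp(W(-8,-207,110),RY); st('hover')
print(robot.move_linear(W(-8,-207,46),velocity=.1)); st('down')
pic('scene','a1'); 
print(robot.move_linear(W(-8,-150,46),velocity=.06,threshold=15)); st('p1')
pic('scene','a2')
E
```

```text
hover t2.90 tip [  -7.5 -208.1  110.1] Fxyz [-0.3 -0.  -0.9] op 0.036
False
down t3.69 tip [  -7.7 -206.9   46.4] Fxyz [ 0.5 -0.6  0.6] op 0.036
False
p1 t4.84 tip [  -8.  -150.3   45.9] Fxyz [ 0.8 -0.8 -0.2] op 0.036
```

View pics/a1c.png

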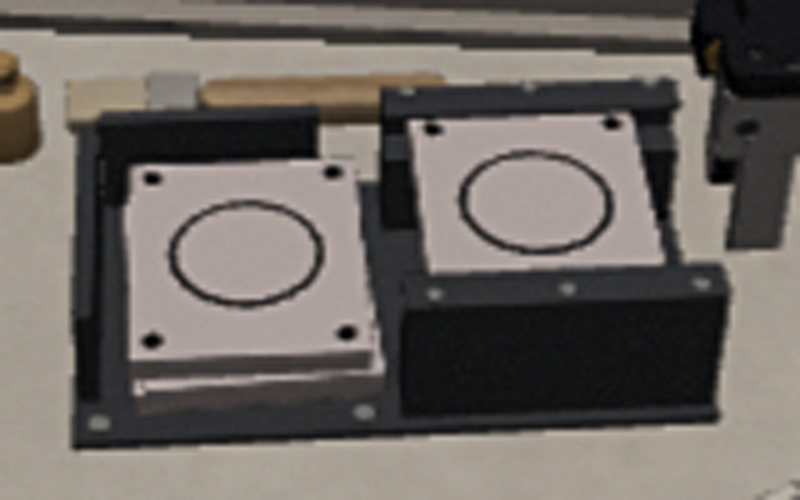

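View pics/a2c.png

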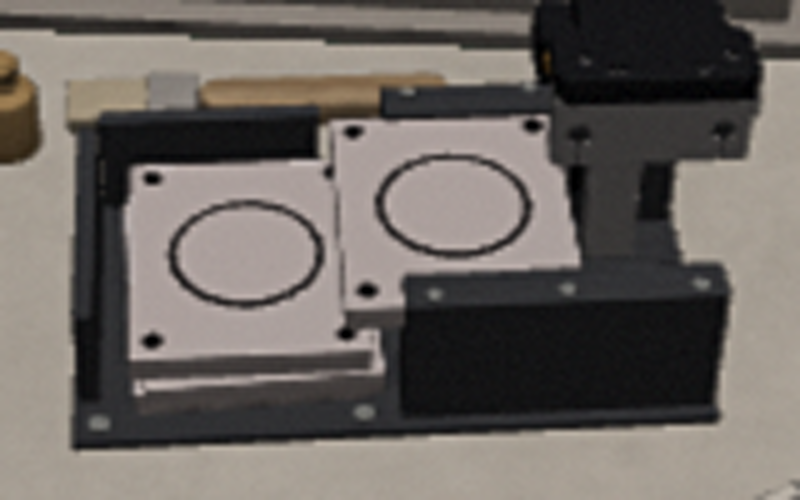

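```bash
python3 - <<'E'
from h import *
f=np.load('fit.npy');p=f[:3];sh=f[7:9]
for yy in(-142,-158):
  for z in(46,60,80,100,110,120,130,143):
    print(yy,z,((proj('scene',T(p,[(-38.5,yy,z)]))[0]+sh-[205,175]+.5)*5-.5).round(0))
E
```

```text
-142 46 [589. 275.]
-142 60 [591. 248.]
-142 80 [595. 208.]
-142 100 [599. 167.]
-142 110 [601. 145.]
-142 120 [603. 124.]
-142 130 [605. 102.]
-142 143 [608.  74.]
-158 46 [630. 274.]
-158 60 [634. 246.]
-158 80 [638. 206.]
-158 100 [643. 165.]
-158 110 [645. 144.]
-158 120 [647. 123.]
-158 130 [650. 101.]
-158 143 [653.  72.]
```

```bash
python3 -c "
import cv2
a=cv2.imread('pics/a1.png')[120:280,300:440];cv2.imwrite('pics/a1d.png',cv2.resize(a,None,fx=4,fy=3.7))"
```

```text
(no output)
```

View pics/a1d.png

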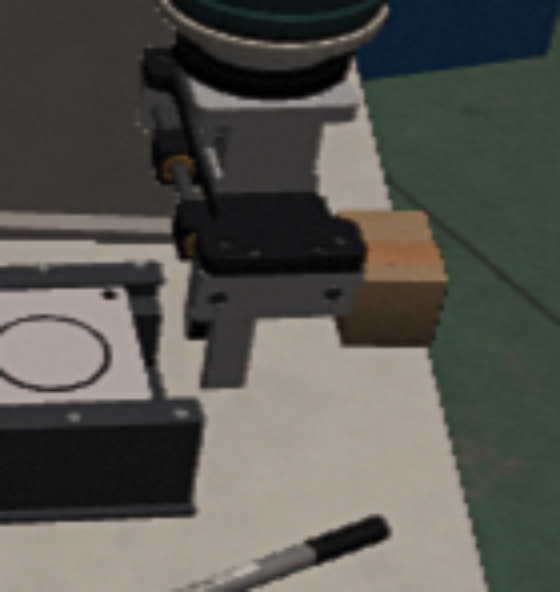

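```bash
python3 - <<'E'
from meas import *
g=lambda U,V:('scene',205+(U-2)/5,175+(V-2)/5)
print(rk(*g(453,205),56.5), [rk(*g(*q),56.5).round(1).tolist() for q in((353,132),(532,126),(367,290),(578,268),(550,117))])
E
```

```text
[ -7.70064092 -92.87680825] [[38.2, -57.1], [38.3, -128.8], [-53.5, -56.8], [-45.6, -136.3], [43.6, -136.6]]
```

```bash
python3 - <<'E'
from rb import *
print(robot.move_linear(W(-8,-63,46),velocity=.07,threshold=15)); st('p2')
pic('scene','a3');pic('top','a3t')
robot.move_linear(W(-8,-95,46),velocity=.12)
robot.move_linear(W(-8,-95,10),velocity=.08); st('low')
pic('scene','a4')
E
```

```text
False
p2 t6.28 tip [ -7.9 -63.4  46. ] Fxyz [-0.5 -0.1  0.2] op 0.036
low t7.40 tip [ -8.2 -94.8   9.7] Fxyz [ 0.4 -0.5  1.2] op 0.036
```

View pics/a3c.png

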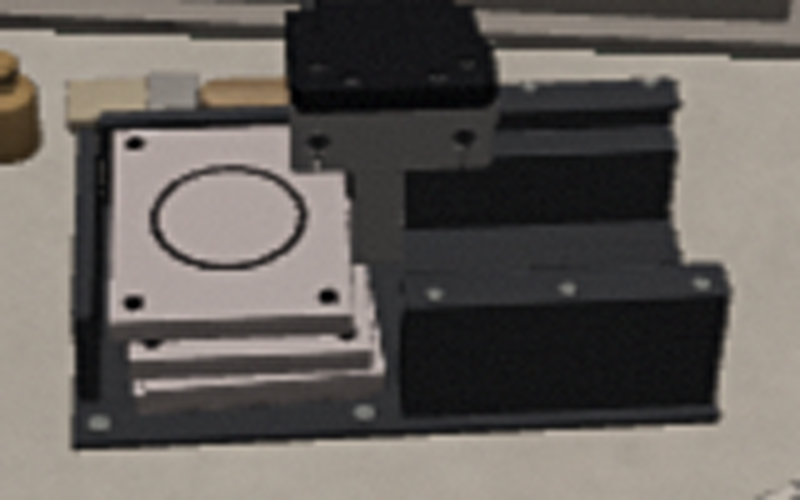

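View pics/a4c.png

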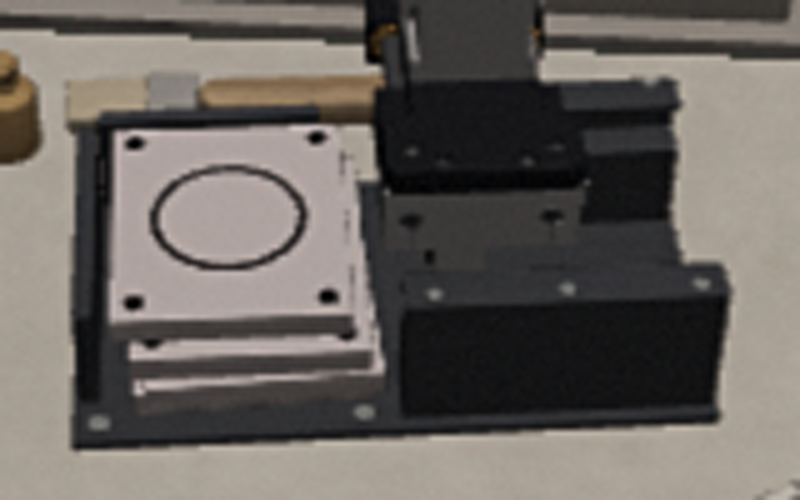

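```bash
python3 - <<'E'
from rb import *
print(robot.move_linear(W(-8,-64,10),velocity=.06,threshold=15)); st('y1')
print(robot.move_linear(W(-8,-50,10),velocity=.02,threshold=12)); st('y2')
pic('scene','a5')
robot.move_linear(W(-8,-85,10),velocity=.12)
robot.move_linear(W(-8,-85,110),velocity=.2)
pic('scene','a6');pic('top','a6t'); st()
E
```

```text
False
y1 t8.12 tip [ -8.1 -63.9  10. ] Fxyz [ 0.4 -1.   0.5] op 0.036
True
y2 t8.61 tip [ -8.1 -56.6   9.7] Fxyz [ 0.8 -0.5  1.6] op 0.036
 t9.79 tip [ -8.7 -85.1 108.6] Fxyz [-0.   0.2  1. ] op 0.036
```

View pics/a6c.png

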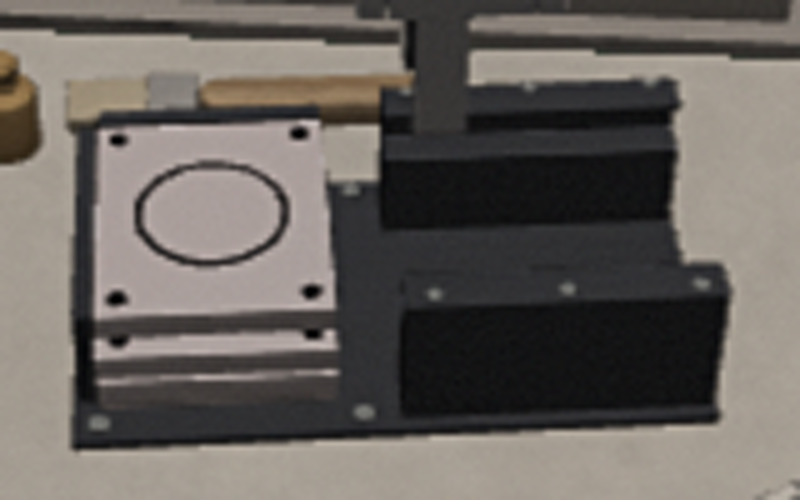

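```bash
python3 - <<'E'
from rb import *
robot.move_linear(W(-100,-40,110),velocity=.2)
robot.move_ptp(W(-115,-2,90),RXb); st('h')
robot.gripper_to(0.044)
robot.move_linear(W(-112,-2,10),velocity=.1); st('low'); pic('scene','b1')
print(robot.move_linear(W(-80,-2,10),velocity=.06,threshold=15)); st('x1')
print(robot.move_linear(W(-57,-2,10),velocity=.02,threshold=12)); st('x2')
pic('scene','b2'); pic('top','b2t')
robot.move_linear(W(-105,-2,10),velocity=.1)
pic('scene','b3')
E
```

```text
h t11.68 tip [-114.6   -2.3   89.9] Fxyz [ 0.2  0.7 -0.7] op 0.036
low t13.01 tip [-111.8   -1.8   10.4] Fxyz [-0.3  0.1  0.2] op 0.044
False
x1 t13.74 tip [-80.2  -2.1   9.9] Fxyz [-1.1 -0.5 -0.6] op 0.044
True
x2 t14.53 tip [-64.8  -2.1   9.6] Fxyz [1.  0.2 0.1] op 0.044
```

View pics/b2c.png

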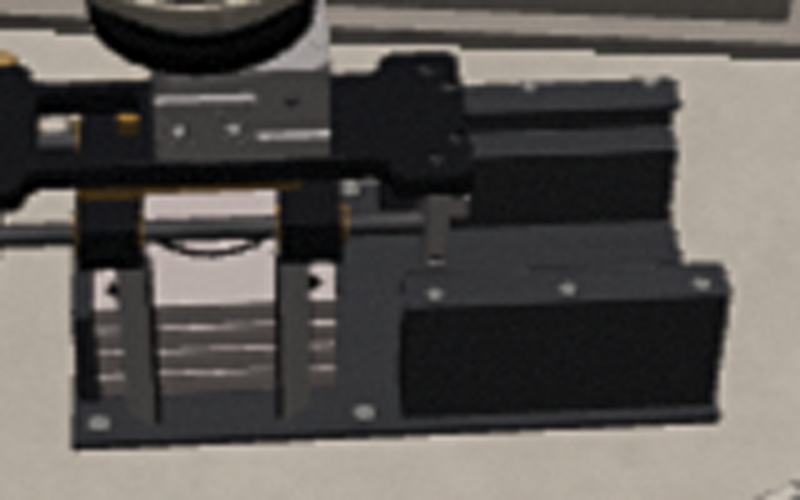

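View pics/b3c.png

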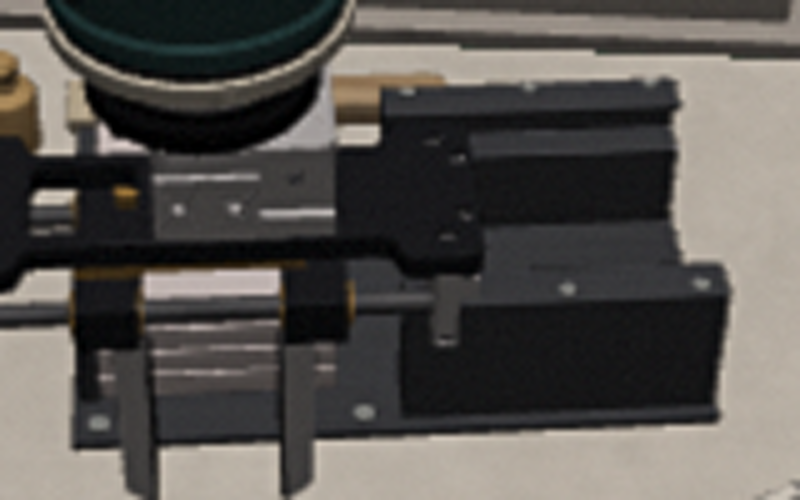

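```bash
python3 - <<'E'
from rb import *
robot.move_linear(W(-110,-2,10),velocity=.1)
robot.move_linear(W(-130,-2,120),velocity=.2)
robot.move_ptp(W(-8,-150,120),RY); st()
pic('scene','c1',(210,185,90,85),8);pic('top','c1t',None,6)
E
```

```text
t17.21 tip [  -8.7 -149.2  119.3] Fxyz [ 0.  -0.6  0.1] op 0.044
```

View pics/c1c.png

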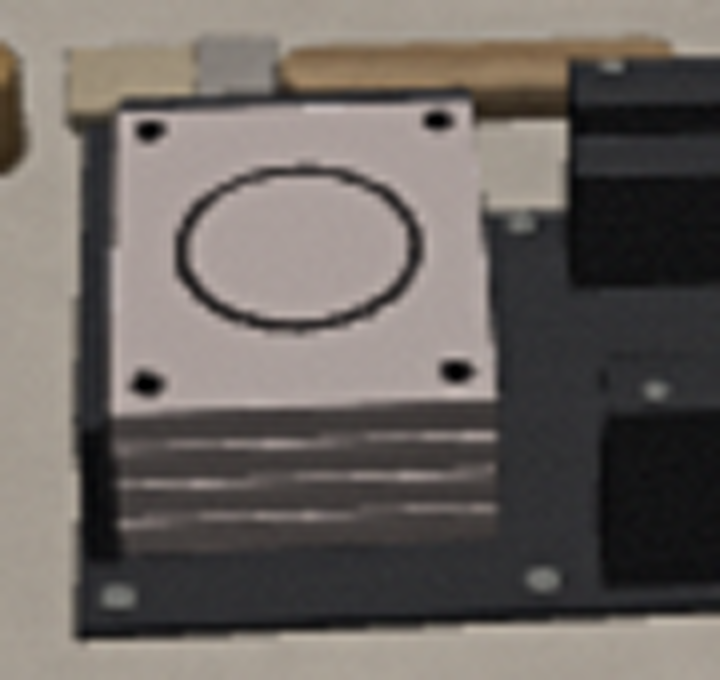

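View pics/c1tc.png

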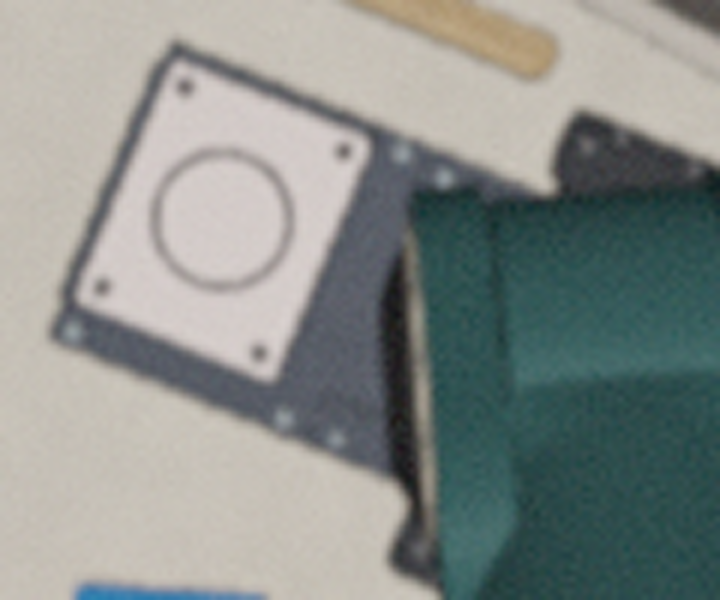

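```bash
python3 - <<'E'
from rb import *
robot.gripper_to(.036)
robot.move_linear(W(-6,-90,100),velocity=.15)
robot.move_linear(W(-6,-90,9),velocity=.12)
print(robot.move_linear(W(-6,-62,9),velocity=.08,threshold=20))
print(robot.move_linear(W(-6,-50,9),velocity=.015,threshold=20)); st('y'); robot.pause(.3); st('y')
robot.move_linear(W(-6,-85,9),velocity=.1)
robot.move_linear(W(-6,-85,110),velocity=.2)
robot.move_linear(W(-100,-40,110),velocity=.2)
robot.move_ptp(W(-115,0,90),RXb)
robot.gripper_to(.05)
robot.move_linear(W(-112,0,9),velocity=.12)
print(robot.move_linear(W(-72,0,9),velocity=.08,threshold=20))
print(robot.move_linear(W(-57,0,9),velocity=.015,threshold=20)); st('x'); robot.pause(.3); st('x')
robot.move_linear(W(-112,0,9),velocity=.12)
robot.move_linear(W(-130,-2,120),velocity=.2)
robot.move_ptp(W(-60,-260,150),RY); st()
robot.pause(.3)
pic('scene','d1',(210,185,90,85),8);pic('top','d1t',None,6)
E
```

```text
False
True
y t20.22 tip [ -6.2 -56.5   8.7] Fxyz [-0.1 -0.8  0.5] op 0.036
y t20.52 tip [ -6.4 -56.5   8.5] Fxyz [0.3 0.3 0.2] op 0.036
False
True
x t26.07 tip [-64.8  -0.1   8.6] Fxyz [-0.2 -0.1  0.4] op 0.050
x t26.38 tip [-65.   -0.3   8.5] Fxyz [-0.2 -0.5 -0.3] op 0.050
 t28.68 tip [ -60.2 -258.9  149.5] Fxyz [ 0.1 -0.8 -0.2] op 0.050
```

View pics/d1c.png

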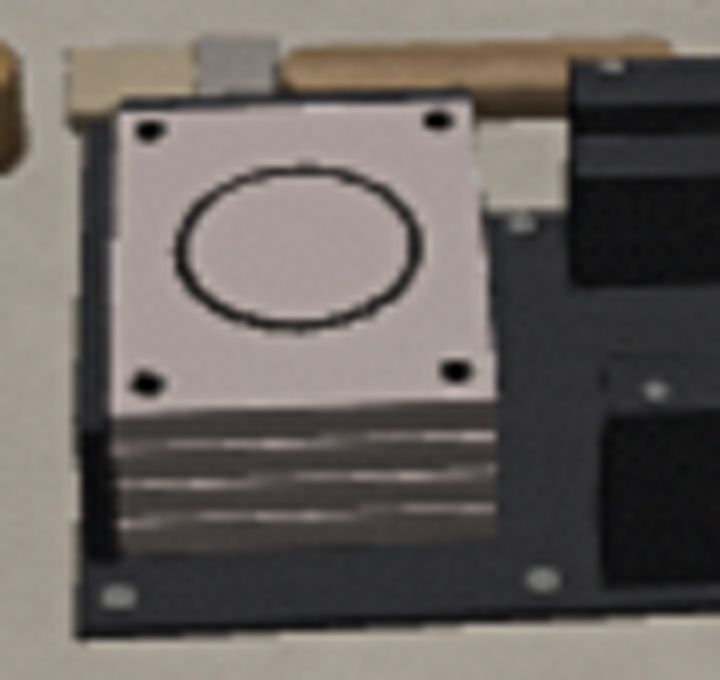

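View pics/d1t.png

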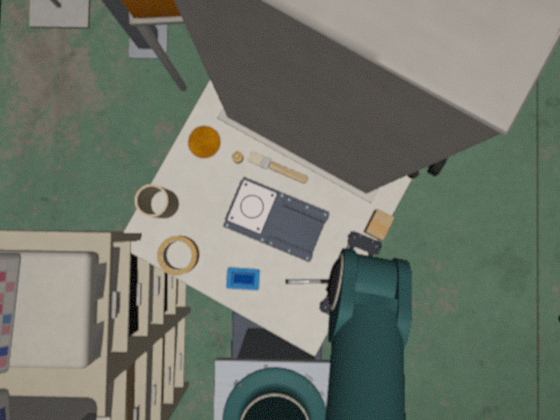

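```bash
python3 - <<'E'
from meas import *
g=lambda U,V:('scene',210+(U-3.5)/8,185+(V-3.5)/8)
print(rk(*g(299,247),54),[rk(*g(*q),54).round(1).tolist() for q in((149,130),(438,120),(147,384),(456,371))])
a=load('top0').astype(int);b=load('d1t').astype(int)
d=(np.abs(a-b).max(2)>50); d[:, :]=d
n,l,s,c=cv2.connectedComponentsWithStats(d.astype(np.uint8))
print([x.tolist() for x in s[1:] if x[4]>8])
from rb import robot
print(robot.sign_off())
E
```

```text
[ 0.3891807 -0.2550354] [[46.5, 36.4], [46.8, -35.8], [-45.9, 35.6], [-45.2, -36.0]]
[[227, 180, 50, 42, 412], [230, 197, 49, 44, 457], [273, 205, 47, 47, 1365], [261, 210, 5, 14, 16], [243, 216, 8, 9, 13], [320, 231, 89, 189, 3870], [406, 299, 5, 7, 13], [395, 308, 5, 11, 26], [401, 310, 10, 9, 28], [393, 320, 4, 6, 11], [554, 325, 6, 7, 32], [396, 331, 4, 5, 9], [347, 341, 15, 29, 156], [396, 344, 7, 11, 32], [522, 344, 38, 43, 846], [388, 351, 10, 6, 19], [397, 375, 7, 21, 52], [389, 404, 15, 12, 77], [401, 413, 4, 7, 11]]
the job is handed in; nothing more can be done
None
```

The job is handed in: all four plates lie flat on one another in the stacking corner, as far as my checks can show against both stops. I pushed the rail plate along under the lips, off the rail end and onto the pile. I then squared all four plates with full-height pushes, towards the end stop and then the side stop, and did both pushes a second time. Nothing was lifted, and my part took about 29 s.

**Last checks:**
- **Flush:** the repeat pushes, made at 20 N instead of 12 N, stopped where the first ones had. The end-stop push stopped at y = -56.5 mm and then -56.6 mm, and the side-stop push stopped at x = -64.8 mm both times.
- **Position:** the camera puts the top plate's centre at x = +0.4, y = -0.3 mm, with its corner marks square to within about 1 mm. My rack fit is good to about 1.5 mm.
- **Lower plates:** I checked these only by eye in the picture, where their edges line up.
- **Bystanders:** comparing the first and last top pictures shows changes only at the rack, where the robot stands, and a patch at the right edge well off the counter that I did not look into. The arm now covers one end of the marker, so that end was not compared.

No check failed. One small disagreement: the side-stop push stopped about 2 mm further in than I expected. I had taken the finger's reach from the end-stop push, where the other side of the finger does the pushing, so that may explain it.

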